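# Press the rocker of a tin dispenser to let out one tin

## Task

Let one tin out of the red tin dispenser: with the fingertips press its red thumb plate all the way down, so that the rocker lifts the gate at its other end, and keep it down until the front tin has come to rest in the pick-up trough; then let the plate come back up, so that the next tin rolls down to the shut gate, and move clear. Let out just that one tin; do not touch any tin or the gate with the robot, do not work the green dispenser, and leave everything else on the worktop where it stands.

Things in the scene. Friction and masses are not known exactly. Their poses are not given: they have to be found in the camera images.
- red_rack: Fixed tin dispenser with red fittings: grey steel lane 356 x 70 mm (82 over the rocker), sloping down 10 degrees to its front, which faces the robot within 0.3 rad; three red-labelled tins lie in it in a row. Origin: on the worktop under the thumb plate's middle at half stroke; x to the high rear end, y to the rack's left, z up. Trough lip at x = -214 mm, back stop at +133 mm.
- red_lever (a joint): Rocker angle (rad): 0 at rest (gate shut, thumb plate up), 0.50 at the stop (plate down); about 5 N on the plate to start, 7 N at the stop; a spring brings it back. From about 0.42 a tin passes under the gate (1 to 2 s to roll out) while a second, hold-back roller on the rocker stops the second tin, so each full stroke lets out one tin.
- red_pivot (a point): Middle of the rocker's cross shaft, about which it turns (axis: the rack's y), 88 mm in front of the rack's origin (x = -88 mm) and 126 mm above the worktop.
- red_pad (a point): Red ribbed thumb plate on the rocker's rear end: 56 mm along x, 82 mm along y, 6 mm thick. Point: centre of its upper face, at rest 196 mm above the worktop at rack x = -15 mm; pressed it swings about the pivot, down and rearwards, to 153 mm and x = +9 mm. The plate leans 0.25 rad up to the rear at rest, 0.25 rad down to the rear when pressed. Tins lie at least 10 mm below it.
- red_gate (a point): Gate at the front end of the rocker: a white roller 8 mm thick across the lane with a red strip 26 mm high above it, in front of the first tin. Point: middle of the roller. Not to be touched.
- red_stop (a point): Where the centre of the foremost waiting tin lies when it rests against the shut gate (rack x = -83 mm, 78 mm above the worktop).
- red_trough (a point): Where the centre of a tin lies when it rests against the front lip of the pick-up trough (rack x = -182 mm, 60 mm above the worktop). There is room in the trough for one tin.
- red_tin1: First (lowest) red-labelled tin, 73 mm in diameter, 58 mm long, about 230 g, lying across the lane against the gate. Origin: its centre; y along its axis. It turns as it rolls.
- red_tin2: Second red-labelled tin, like the first, 73 mm behind it up the lane. Origin: its centre.
- red_tin3: Third red-labelled tin, like the first, behind the second. Origin: its centre.
- green_rack: The same dispenser with green fittings and three green-labelled tins, on the other side of the robot's midline; it is to be left alone. Same origin and axes.
- green_lever (a joint): Angle (rad) of the green dispenser's rocker, 0 at rest; to be left at rest.
- green_tin1: First green-labelled tin, 73 mm in diameter, 58 mm long, lying in the green dispenser. Origin: its centre.
- green_tin2: Second green-labelled tin, 73 mm in diameter, 58 mm long, lying in the green dispenser. Origin: its centre.
- green_tin3: Third green-labelled tin, 73 mm in diameter, 58 mm long, lying in the green dispenser. Origin: its centre.
- flour_shaker: Grey flour shaker, 64 mm in diameter, 102 mm high, standing between the two dispensers. Origin: centre of its underside.
- banneton: Round wooden proofing bowl, 180 mm in diameter, 75 mm high, to the left. Origin: centre of its underside.
- topping_pan: Open steel pan 162 x 176 mm, 100 mm high, to the right. Origin: centre of its underside.
- oil_bottle: Green glass bottle, 68 mm in diameter, 240 mm high, to the right. Origin: centre of its underside.
- dough_scraper: Steel dough scraper with a wooden grip, 115 x 150 mm, 14 mm high, lying to the left near the robot. Origin: centre of its underside.
- pesto_jar: Amber jar with a brass lid, 66 mm in diameter, 94 mm high, standing in the gap between the dispensers, nearer the robot than the shaker. Origin: centre of its underside.
Not all that is in view belongs to the job. What is shaped like the red_tin2 but purple or turquoise is not meant.

How it is judged:
On the way, in this order (a step that is already met when the one before it is completed fails the run):
1. the fingers hold the red thumb plate down (rocker beyond 0.35 rad) and the first tin lies in the trough, within 12 mm of its resting place and slower than 0.05 m/s (value of joint red_lever above 0.35 rad and contact force between the fingers and red_lever_c0 above 0.5 N and distance between red_tin1 and red_trough below 0.012 m and linear speed of red_tin1 below 0.05 m/s), for 0.2 s.
2. the plate is let up again (rocker below 0.1 rad) and the second tin has rolled down to the gate, within 12 mm of its waiting place (value of joint red_lever below 0.1 rad and distance between red_tin2 and red_stop below 0.012 m), for 0.2 s.
At the end, for the whole second after the job is handed in: First red tin at rest in the trough, second at rest at the shut gate (both within 12 mm of their places), third right behind it (centres under 85 mm apart), all under 0.02 m/s; both rockers below 0.1 rad; green tins within 15 mm, other loose things within 20 mm of their starts (all of step 2 and value of joint green_lever below 0.1 rad and distance between red_tin1 and red_trough below 0.012 m and distance between red_tin3 and red_tin2 below 0.085 m and x of red_tin3 in the frame of red_rack above -0.04 m and linear speed of each of red_tin1, red_tin2, red_tin3 below 0.02 m/s and distance of each of green_tin1, green_tin2, green_tin3 from where it was at the start of the episode below 0.015 m and distance of each of flour_shaker, banneton, topping_pan, oil_bottle, dough_scraper, pesto_jar from where it was at the start of the episode below 0.02 m); the robot touches nothing.
It fails at once if a second red tin gets past the gate (x of any of red_tin2, red_tin3 in the frame of red_rack below -0.11 m).
It fails at once if the robot touches a tin or the red gate (more than 0.5 N) (contact force between any of the fingers, the arm and red_tin1 above 0.5 N or contact force between any of the fingers, the arm and red_tin2 above 0.5 N or contact force between any of the fingers, the arm and red_tin3 above 0.5 N or contact force between any of the fingers, the arm and green_tin1 above 0.5 N or contact force between any of the fingers, the arm and green_tin2 above 0.5 N or contact force between any of the fingers, the arm and green_tin3 above 0.5 N or contact force between any of the fingers, the arm and red_gate_roller above 0.5 N or contact force between any of the fingers, the arm and red_lever_c1 above 0.5 N).
It fails at once if the green dispenser's rocker is worked (beyond 0.1 rad) (value of joint green_lever above 0.1 rad).
It fails at once if a red tin is lifted out of its lane (z of any of red_tin1, red_tin2, red_tin3 in the frame of red_rack above 0.125 m).
It fails at once if something else on the worktop is shifted more than 30 mm (distance of any of flour_shaker, banneton, topping_pan, oil_bottle, dough_scraper, pesto_jar from where it was at the start of the episode above 0.03 m).
It also fails if it takes over 42 s, if anything falls off the work surface, if the arm or the gripper's body presses on something with over 40 N, if the wrist force passes 120 N, or if a joint passes its speed limit or range.

## Robot

A 6-joint arm with a two-finger parallel gripper is mounted at the origin on the work surface. World frame = base frame: x ahead of the robot, y to its left, z up, the work surface at z = 0. Lengths are in m, angles in rad, forces in N, time in s.
With the tool pointing down it reaches from about 0.325 to 0.9 m from the base axis. Payload 6.1 kg.
Tool frame: the origin (TCP) lies between the finger pads; the fingertips stand 17 mm ahead of it and the grasp point (between the pads) lies 2 mm behind it (ctrl.tcp_to_tips is the z of the fingertips in the tool frame, in m); z points along the fingers, y is the line along which they close (so a half turn about z gives the same grasp; the last joint's range is limited). The gripper opens to 87 mm and grips with 3 to 60 N. Pads are 19 mm wide; open, the fingers measure 117 mm over their backs; the gripper's body (75 mm by 190 mm) begins 51 mm behind the grasp point.
Start: joints at [1.002, 0.22, 1.526, -0, 1.395, -0.126], TCP at [0.268, 0.565, 0.24] pointing down, gripper open.
Joint ranges: [-2.98, 2.98], [-0.91, 2.08], [0.09, 2.57], [-1.24, 4.39], [0.2, 2.65], [-2.68, 2.68]. Speed limits (rad/s): [2.57, 2.57, 3.01, 3.14, 3.14, 3.14].

## Interface

Orientations are given as a rotation vector (axis times angle).
In Python, from workcell import ctrl gives the robot as it stands.
- The arm moves only by the tool move_arm, never from a script. Its argument "targets" is a list of rows, each a list of 2 entries, a list of its own where there are three numbers: the shift along the tool's x, y, z in mm, then the turn, a rotation vector about the tool's x, y, z in degrees. In form: [[[dx, dy, dz], [ax, ay, az]], ...]. A call has exactly 8 rows; each row is the pose to reach, as a shift and turn from the pose commanded when the call began, along the tool's axes at that moment; what a row does not reach only later rows make up. A row lasts 1/8 s, in which the tool goes at most 62.5 mm and 10.7 degrees, less where a joint would pass 70% of its speed; a pose out of reach is approached as far as the arm can. A call with a gripper value outside its range is refused whole. "gripper" is the finger opening in mm, from 0 to 87, set as the call begins (left out, the last holds). The fingers move at their own pace and stop on an object; the grip force is fixed at half the most. Time passes only in rows, so rows that repeat a pose let the fingers close, or fill a call up. It gives the time, the measured TCP pose, the force, the opening and the grip force at its end, in the units of the state.
- ctrl.state(): the state, without advancing time (a new reading comes with each control period).
- ctrl.camera(name): name is "side" or "top"; returns a dict with "img" (420x560x3 uint8, red, green, blue), "depth" (420x560 float32, m along the optical axis (not along the pixel's ray), 0 where there is no reading), "fx", "fy", "cx", "cy" (pixels), "k1" (the pictures are not rectified: a ray, as slopes to the right and down, at radius r is drawn at 1 + k1 r^2 times it, then the intrinsics apply), "extrinsics" (4x4, takes a point from world to camera coordinates). Camera axes: x right, y down, z forward; pixel columns grow to the right and rows downward; lengths in m; the calibration is good to about 2 mm. A picture is of the moment at which its call begins.
- ctrl.job_done(): hands the job in; it is judged then, once.
Trained networks look in a picture, given as the dict that the camera call returned (one of the last four; its "shot" number tells which), for a name from the list of things; names that differ only in an ending like _2 or _b are one class to them, and where a whole thing is asked for, a point or a joint stands for the part that bears it (a point fixed in the world has none). Each returns a list of dicts, best first, with "p" (0 to 1); they miss things now and then, are a little off and sometimes report something else, mostly with a low value. They report only what shows in the picture. A call takes as long as a camera call. They do not tell look-alikes from the thing itself.
- ctrl.boxes_of(picture, name): "centre" ([x, y, z] in m, in the coordinates of the camera as it stood for that picture, good to about 4 mm: the middle of the surface that is visible of it).
The state is a dict: "time_s": time; "joints": joint angles; "qvel": joint speeds; "joint_torque": joint torques, N m; "tool_pos": TCP position; "ee_rot": TCP orientation; "wrist_force": force on the tool from outside, world axes, zero at the start; "wrist_torque": the same for the moment, N m; "grip_width": finger opening in m; "gripper_force": force on a finger pad.
Only numpy, scipy, OpenCV 4.12 (cv2) and the standard library are available. Lean on these libraries where they do the work, as an engineer would, in place of code of your own. Each camera call takes 0.05 s, during which the arm holds its last target. There are 200 camera calls.

## Working session

There is one attempt and no reset: what is moved stays moved. The work goes in short steps, Python scripts to look and compute and a tool call to move; the robot and the scene stay as the last step left them, time stands still between calls to the robot, and variables do not carry over. Pictures are saved under pics/ and viewed, at most 10 in all, crops included, and the job is handed in when it is done.

Besides the shell and the picture viewer there is one more tool, called by a JSON object that holds its "op" and its "data", one argument or row to a line. move_arm: Moves the arm, as the interface text tells. Its arguments: {"type":"object","properties":{"targets":{"type":"array"},"gripper":{"type":"number"}},"required":["targets"]}

```bash
mkdir -p pics; cat > h.py <<'E'
import numpy as np, cv2
from workcell import ctrl
from scipy.spatial.transform import Rotation as R
def world(c,p):
    T=np.linalg.inv(c["extrinsics"]); return T[:3,:3]@np.array(p)+T[:3,3]
def cloud(c):
    K=np.array([[c["fx"],0,c["cx"]],[0,c["fy"],c["cy"]],[0,0,1.]])
    v,u=np.mgrid[:420,:560]
    n=cv2.undistortPoints(np.stack([u,v],-1).reshape(-1,1,2).astype(float),K,np.array([c["k1"],0,0,0.])).reshape(420,560,2)
    P=np.dstack([n,np.ones((420,560))])*c["depth"][...,None]
    T=np.linalg.inv(c["extrinsics"]); W=P@T[:3,:3].T+T[:3,3]; W[c["depth"]==0]=np.nan
    return W
E
python3 - <<'E'
from h import *
for n in("top","side"):
    c=ctrl.camera(n); cv2.imwrite(f"pics/{n}1.png",c["img"][...,::-1])
    for k in("red_pad","red_gate","red_tin1","red_rack","green_rack","pesto_jar","flour_shaker","oil_bottle"):
        print(n,k,[(round(d["p"],2),world(c,d["centre"]).round(3).tolist()) for d in ctrl.boxes_of(c,k)[:3]])
    W=cloud(c); h=cv2.cvtColor(c["img"],cv2.COLOR_RGB2HSV)
    m=((h[...,0]<8)|(h[...,0]>172))&(h[...,1]>130)&(h[...,2]>60)&(W[...,2]>.165)&(W[...,2]<.23)
    p=W[m]; print(len(p)); 
    if len(p): print(np.nanmedian(p,0),np.nanpercentile(p,[2,98],axis=0))
s=ctrl.state();print(s["time_s"],s["tool_pos"],s["ee_rot"],s["wrist_force"])
E
```

```text
top red_pad [(0.78, [0.568, 0.183, 0.192])]
top red_gate [(0.87, [0.571, 0.181, 0.188])]
top red_tin1 [(0.9, [0.176, 0.295, 0.068]), (0.88, [0.7, 0.015, 0.062]), (0.79, [0.565, 0.18, 0.122])]
top red_rack [(0.61, [0.533, 0.169, 0.076]), (0.47, [0.478, -0.219, 0.104]), (0.38, [0.505, -0.217, 0.077])]
top green_rack [(0.55, [0.505, -0.217, 0.08])]
top pesto_jar [(0.63, [0.43, 0.011, 0.091]), (0.53, [0.572, 0.178, 0.187])]
top flour_shaker [(0.86, [0.54, 0.006, 0.094]), (0.58, [0.57, 0.178, 0.188])]
top oil_bottle [(0.85, [0.625, -0.436, 0.141]), (0.22, [0.539, 0.168, 0.081])]
632
[0.58510923 0.1850011  0.19506665] [[0.5553968  0.1456017  0.18552466]
 [0.61380496 0.22262176 0.20331932]]
side red_pad [(0.58, [0.552, 0.174, 0.158])]
side red_gate [(0.81, [0.556, 0.167, 0.159])]
side red_tin1 [(0.81, [0.699, -0.006, 0.053]), (0.75, [0.646, 0.186, 0.131]), (0.72, [0.555, 0.167, 0.158])]
side red_rack [(0.83, [0.543, 0.158, 0.071]), (0.45, [0.427, -0.013, 0.07])]
side green_rack [(0.64, [0.506, -0.247, 0.076]), (0.5, [0.529, -0.014, 0.074])]
side pesto_jar [(0.69, [0.428, -0.009, 0.072])]
side flour_shaker [(0.97, [0.53, -0.011, 0.074])]
side oil_bottle [(0.66, [0.618, -0.461, 0.126]), (0.18, [0.53, -0.016, 0.073])]
287
[0.58355853 0.1804038  0.19658534] [[0.55439086 0.14383353 0.18661045]
 [0.61469048 0.22259351 0.20445289]]
0.9 [0.26782405 0.56471042 0.2395732 ] [6.89898910e-01 3.06486095e+00 4.98485116e-05] [ 0.35829637 -0.6074083   0.56132942]
```

View pics/top1.png

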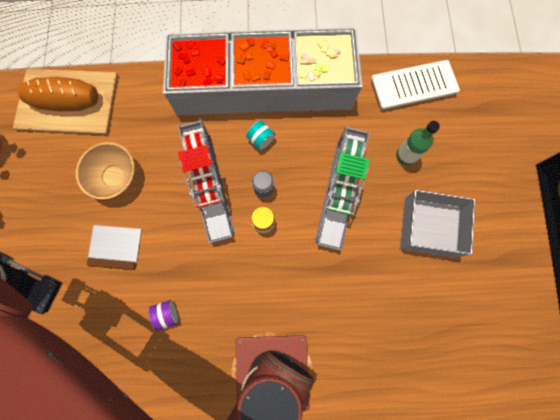

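View pics/side1.png

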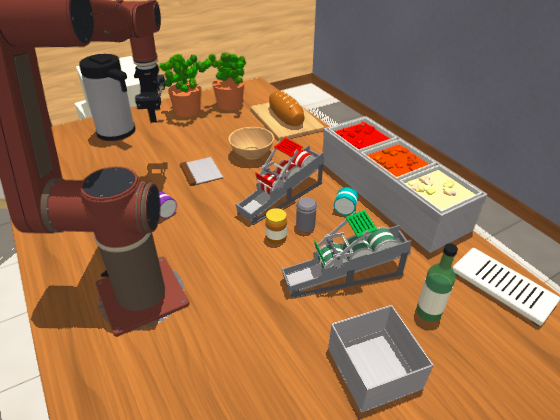

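```bash
cat > rel.py <<'E'
from h import *
def rel(targets):
    "targets: list of (world TCP pos, yaw of tool x) tool down -> shift mm, turn deg from current pose"
    s=ctrl.state(); R0=R.from_rotvec(s["ee_rot"])
    for p,yaw in targets:
        Rt=R.from_euler("z",yaw)*R.from_euler("x",np.pi)
        print((R0.inv().apply(np.array(p)-s["tool_pos"])*1000).round(1),np.degrees((R0.inv()*Rt).as_rotvec()).round(1))
E
python3 - <<'E'
from rel import *
for n in("top","side"):
    c=ctrl.camera(n); W=cloud(c); h=cv2.cvtColor(c["img"],cv2.COLOR_RGB2HSV)
    m=((h[...,0]<8)|(h[...,0]>172))&(h[...,1]>130)&(h[...,2]>60)&(W[...,2]>.165)&(W[...,2]<.23)
    p=W[m].astype(np.float32); p=p[np.hypot(p[:,0]-.585,p[:,1]-.184)<.08]
    r=cv2.minAreaRect(p[:,:2]); print(n,r); A=np.c_[p[:,:2],np.ones(len(p))]; print("slope",np.linalg.lstsq(A,p[:,2],rcond=None)[0])
    # lane: grey points in neighbourhood: main axis
    q=W[(W[...,2]>.02)&(W[...,2]<.25)&(np.hypot(W[...,0]-.54,W[...,1]-.17)<.23)&(W[...,1]>.07)&(W[...,1]<.3)]
    r2=cv2.minAreaRect(q[:,:2].astype(np.float32)); print("rack",r2)
s=ctrl.state(); print(R.from_rotvec(s["ee_rot"]).as_matrix().round(3))
E
```

```text
Traceback (most recent call last):
cv2.error: OpenCV(4.12.0) /io/opencv/modules/imgproc/src/convhull.cpp:143: error: (-215:Assertion failed) total >= 0 && (depth == CV_32F || depth == CV_32S) in function 'convexHull'
```

```bash
python3 - <<'E'
from rel import *
f=lambda a:cv2.minAreaRect(np.ascontiguousarray(a[:,:2],dtype=np.float32))
for n in("top","side"):
    c=ctrl.camera(n); W=cloud(c); h=cv2.cvtColor(c["img"],cv2.COLOR_RGB2HSV)
    m=((h[...,0]<8)|(h[...,0]>172))&(h[...,1]>130)&(h[...,2]>60)&(W[...,2]>.165)&(W[...,2]<.23)
    p=W[m]; p=p[np.hypot(p[:,0]-.585,p[:,1]-.184)<.08]
    A=np.c_[p[:,:2],np.ones(len(p))]; k=np.linalg.lstsq(A,p[:,2],rcond=None)[0]
    print(n,f(p),"slope",k,np.arctan2(k[1],k[0]))
    q=W[(W[...,2]>.02)&(W[...,2]<.25)&(np.hypot(W[...,0]-.54,W[...,1]-.17)<.23)&(W[...,1]>.07)&(W[...,1]<.3)]
    print("rack",f(q))
s=ctrl.state(); print(R.from_rotvec(s["ee_rot"]).as_matrix().round(3))
E
```

```text
top ((0.5856120586395264, 0.184793159365654), (0.05482776463031769, 0.08174514025449753), 12.911933898925781) slope [0.2617372  0.06129524 0.03021804] 0.23004061739692763
rack ((0.55617755651474, 0.1796513795852661), (0.35583946108818054, 0.0895528569817543), 15.166015625)
side ((0.5836390256881714, 0.18307223916053772), (0.05873357877135277, 0.08328159153461456), 13.736618995666504) slope [0.24317255 0.05916973 0.04342363] 0.23868560348111695
rack ((0.5568591952323914, 0.17497718334197998), (0.35971248149871826, 0.09072267264127731), 12.639667510986328)
[[-0.904  0.428  0.   ]
 [ 0.428  0.904 -0.   ]
 [-0.    -0.    -1.   ]]
```

```bash
python3 - <<'E'
from rel import *
y=np.radians(193.5)
rel([([.5846,.184,.30],y),([.5846,.184,.25],y)])
E
```

```text
[-449.4 -208.3  -60.5] [ -0.    0.  -38.9]
[-449.4 -208.3  -10.5] [ -0.    0.  -38.9]
```

{"op": "move_arm", "data": {
  "targets": [
    [[0, 0, -60], [0, 0, 0]],
    [[-55, -25, -60], [0, 0, -5]],
    [[-110, -51, -60], [0, 0, -10]],
    [[-165, -76, -60], [0, 0, -15]],
    [[-220, -102, -60], [0, 0, -20]],
    [[-275, -127, -60], [0, 0, -25]],
    [[-330, -153, -60], [0, 0, -30]],
    [[-385, -178, -60], [0, 0, -35]]
  ],
  "gripper": 0
}}

```text
time_s: 2.05
tool_pos: [0.5405, 0.2372, 0.2998]
ee_rot: [-0.268, 3.129, 0.0]
wrist_force: [0.3, 1.2, 1.4]
grip_width: 0.015
gripper_force: 0.0
```

```bash
python3 - <<'E'
from rel import *
y=np.radians(193.5)
rel([([.5846,.184,.30],y),([.5846,.184,.23],y)])
s=ctrl.state(); print(s["joints"],s["wrist_force"],s["grip_width"],s["time_s"])
E
```

```text
[-34.4 -60.   -0.2] [ 0.   0.  -3.7]
[-34.4 -60.   69.8] [ 0.   0.  -3.7]
[ 2.80026625e-01  1.04205524e-01  1.54469619e+00  9.83389736e-05
  1.49199000e+00 -1.46171052e+00] [0.2793119  1.18920858 1.42445824] 0.015035352514869102 2.05
```

{"op": "move_arm", "data": {
  "targets": [
    [[-18, -31, 0], [0, 0, -2]],
    [[-35, -61, 0], [0, 0, -3.8]],
    [[-35, -61, 15], [0, 0, -3.8]],
    [[-35, -61, 30], [0, 0, -3.8]],
    [[-35, -61, 45], [0, 0, -3.8]],
    [[-35, -61, 60], [0, 0, -3.8]],
    [[-35, -61, 60], [0, 0, -3.8]],
    [[-35, -61, 60], [0, 0, -3.8]]
  ]
}}

```text
time_s: 3.05
tool_pos: [0.5842, 0.185, 0.24]
ee_rot: [-0.368, 3.119, 0.0]
wrist_force: [0.7, -0.2, -0.4]
grip_width: 0.0006
gripper_force: 0.0
```

```bash
python3 - <<'E'
from rel import *
y=np.radians(193.5)
rel([([.5846,.184,.215],y)])
s=ctrl.state(); print(s["wrist_force"],s["grip_width"])
c=ctrl.camera("top"); i=cv2.resize(c["img"][100:260,120:320],(800,640))[:600]; cv2.imwrite("pics/t2.png",i[...,::-1])
c=ctrl.camera("side"); i=cv2.resize(c["img"][90:230,220:380],(640,560)); cv2.imwrite("pics/s2.png",i[...,::-1])
E
```

```text
[-0.1 -1.  25. ] [-0.  0. -0.]
[ 0.71910181 -0.17236621 -0.3826199 ] 0.0005779818575924374
```

View pics/s2.png

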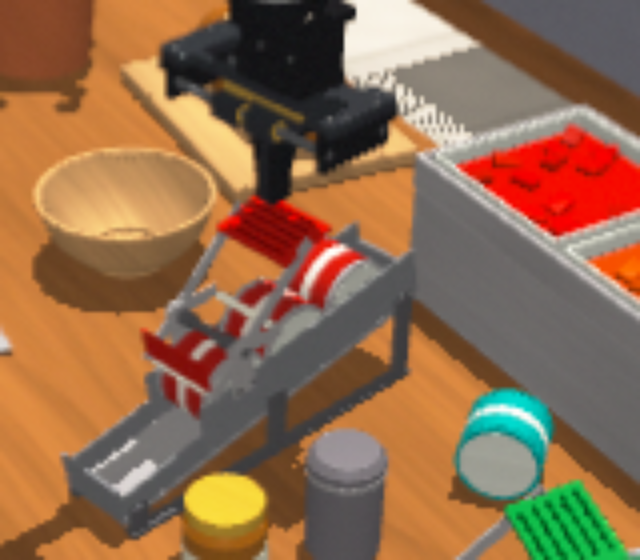

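{"op": "move_arm", "data": {
  "targets": [
    [[0, -1, 15], [0, 0, 0]],
    [[0, -1, 25], [0, 0, 0]],
    [[-8, -1, 35], [0, 0, 0]],
    [[-15, -1, 45], [0, 0, 0]],
    [[-20, -1, 56], [0, 0, 0]],
    [[-24, -1, 66], [0, 0, 0]],
    [[-24, -1, 70], [0, 0, 0]],
    [[-24, -1, 70], [0, 0, 0]]
  ]
}}

```text
time_s: 4.15
tool_pos: [0.6089, 0.1895, 0.1725]
ee_rot: [-0.367, 3.118, -0.0]
wrist_force: [-6.5, -1.7, 18.5]
grip_width: 0.0002
gripper_force: 7.8
```

```bash
python3 - <<'E'
from rel import *
s=ctrl.state(); print(s["wrist_force"],s["tool_pos"])
c=ctrl.camera("side"); i=cv2.resize(c["img"][90:230,220:380],(640,560)); cv2.imwrite("pics/s3.png",i[...,::-1])
E
```

```text
[-6.52903789 -1.73847725 18.51363807] [0.60890601 0.18945694 0.17250092]
```

View pics/s3.png

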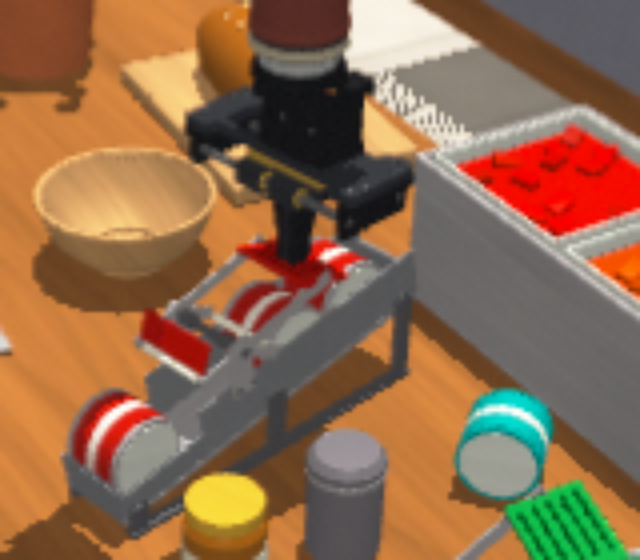

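The plate is at its stop (18 N). The first tin lies in the trough (crop px 125,445) and the second is held back (265,310). I'll hold for another second or two.

{"op": "move_arm", "data": {
  "targets": [
    [[0, 0, 0], [0, 0, 0]],
    [[0, 0, 0], [0, 0, 0]],
    [[0, 0, 0], [0, 0, 0]],
    [[0, 0, 0], [0, 0, 0]],
    [[0, 0, 0], [0, 0, 0]],
    [[0, 0, 0], [0, 0, 0]],
    [[0, 0, 0], [0, 0, 0]],
    [[0, 0, 0], [0, 0, 0]]
  ]
}}

```text
time_s: 5.2
tool_pos: [0.6089, 0.1895, 0.1725]
ee_rot: [-0.367, 3.117, -0.0]
wrist_force: [-5.2, -1.8, 16.8]
grip_width: 0.0007
gripper_force: 7.6
```

{"op": "move_arm", "data": {
  "targets": [
    [[0, 0, 0], [0, 0, 0]],
    [[0, 0, 0], [0, 0, 0]],
    [[0, 0, 0], [0, 0, 0]],
    [[0, 0, 0], [0, 0, 0]],
    [[0, 0, 0], [0, 0, 0]],
    [[0, 0, 0], [0, 0, 0]],
    [[0, 0, 0], [0, 0, 0]],
    [[0, 0, 0], [0, 0, 0]]
  ]
}}

```text
time_s: 6.2
tool_pos: [0.6089, 0.1895, 0.1725]
ee_rot: [-0.367, 3.117, -0.0]
wrist_force: [-6.9, -1.4, 17.9]
grip_width: 0.0005
gripper_force: 7.6
```

```bash
python3 - <<'E'
from rel import *
c=ctrl.camera("side")
y=np.radians(13.5); o=np.array([.585,.184,0])+.015*np.array([np.cos(y),np.sin(y),0])
for n in("side","top"):
    c=ctrl.camera(n)
    for d in ctrl.boxes_of(c,"red_tin1"):
        w=world(c,d["centre"]); print(n,round(d["p"],2),w.round(3),"rack",(R.from_euler("z",-y).apply(w-o)).round(3))
print(ctrl.state()["wrist_force"],ctrl.state()["time_s"])
E
```

```text
side 0.92 [0.173 0.278 0.054] rack [-0.393  0.187  0.054]
side 0.73 [0.655 0.177 0.127] rack [ 0.051 -0.023  0.127]
side 0.67 [0.413 0.128 0.084] rack [-0.195 -0.015  0.084]
side 0.65 [ 0.7   -0.006  0.053] rack [ 0.052 -0.211  0.053]
side 0.58 [0.576 0.177 0.119] rack [-0.026 -0.005  0.119]
top 0.78 [0.7   0.012 0.064] rack [ 0.057 -0.194  0.064]
top 0.66 [0.42  0.134 0.086] rack [-0.187 -0.01   0.086]
top 0.51 [0.572 0.165 0.116] rack [-0.032 -0.016  0.116]
[-6.58596951 -1.82262503 17.47443779] 6.45
```

The tin is at rack x ≈ -0.187 to -0.195, which matches the trough place. Releasing along the arc now.

{"op": "move_arm", "data": {
  "targets": [
    [[0, 0, -4], [0, 0, 0]],
    [[4, 0, -14], [0, 0, 0]],
    [[9, 0, -25], [0, 0, 0]],
    [[16, 0, -35], [0, 0, 0]],
    [[24, 0, -46], [0, 0, 0]],
    [[24, 0, -70], [0, 0, 0]],
    [[24, 0, -110], [0, 0, 0]],
    [[24, 0, -150], [0, 0, 0]]
  ]
}}

```text
time_s: 7.45
tool_pos: [0.5832, 0.1835, 0.3198]
ee_rot: [0.367, -3.118, 0.0]
wrist_force: [-0.2, -0.4, -0.3]
grip_width: 0.0003
gripper_force: 0.0
```

{"op": "move_arm", "data": {
  "targets": [
    [[0, 0, 0], [0, 0, 0]],
    [[0, 0, 0], [0, 0, 0]],
    [[0, 0, 0], [0, 0, 0]],
    [[0, 0, 0], [0, 0, 0]],
    [[0, 0, 0], [0, 0, 0]],
    [[0, 0, 0], [0, 0, 0]],
    [[0, 0, 0], [0, 0, 0]],
    [[0, 0, 0], [0, 0, 0]]
  ]
}}

```text
time_s: 8.45
tool_pos: [0.5844, 0.1837, 0.3196]
ee_rot: [-0.367, 3.12, -0.0]
wrist_force: [0.1, 0.7, -0.8]
grip_width: 0.0004
gripper_force: 0.0
```

{"op": "move_arm", "data": {
  "targets": [
    [[0, 0, 0], [0, 0, 0]],
    [[0, 0, 0], [0, 0, 0]],
    [[0, 0, 0], [0, 0, 0]],
    [[0, 0, 0], [0, 0, 0]],
    [[0, 0, 0], [0, 0, 0]],
    [[0, 0, 0], [0, 0, 0]],
    [[0, 0, 0], [0, 0, 0]],
    [[0, 0, 0], [0, 0, 0]]
  ]
}}

```text
time_s: 9.45
tool_pos: [0.5843, 0.1837, 0.3195]
ee_rot: [0.367, -3.12, -0.0]
wrist_force: [0.4, 0.1, -0.1]
grip_width: 0.0004
gripper_force: 0.0
```

```bash
python3 - <<'E'
from rel import *
s=ctrl.state(); print(s["wrist_force"],s["tool_pos"],s["time_s"])
c=ctrl.camera("side"); i=cv2.resize(c["img"][90:230,220:380],(640,560)); cv2.imwrite("pics/s4.png",i[...,::-1])
y=np.radians(13.5); o=np.array([.585,.184,0])+.015*np.array([np.cos(y),np.sin(y),0])
for d in ctrl.boxes_of(c,"red_tin1"):
    w=world(c,d["centre"]); print(round(d["p"],2),"rack",(R.from_euler("z",-y).apply(w-o)).round(3))
E
```

```text
[ 0.37235613  0.05693653 -0.11538589] [0.58434395 0.18365531 0.31949959] 9.45
0.9 rack [ 0.052 -0.211  0.055]
0.84 rack [-0.196 -0.017  0.083]
0.72 rack [-0.023 -0.01   0.12 ]
0.61 rack [-0.041 -0.021  0.088]
0.59 rack [-0.391  0.188  0.055]
0.52 rack [-0.104 -0.006  0.108]
```

View pics/s4.png

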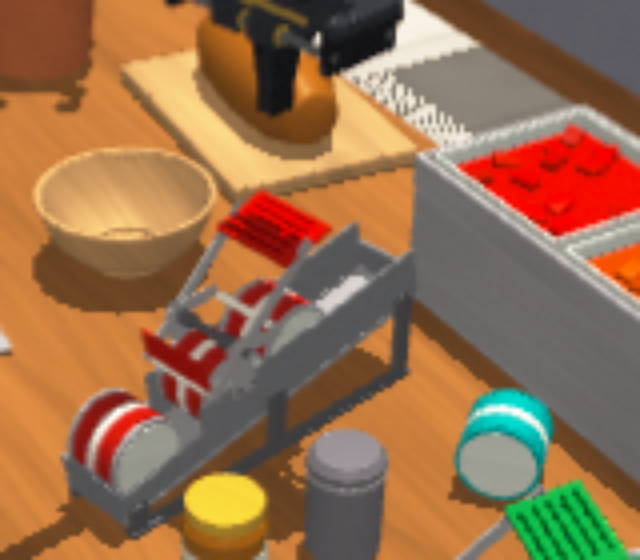

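The plate is up (275,225). The first tin is in the trough (125,445), the second at the shut gate (190,375), and the third right behind it (270,315). The robot is clear, so I'll hand in.

```bash
python3 -c "
from workcell import ctrl
print(ctrl.job_done())"
```

```text
the job is handed in; nothing more can be done
None
```

I let one red tin out into the trough; the second now waits at the shut gate with the third behind it. The plate is back up, the arm is clear, and the job was handed in after about 9.5 s; no verdict came back.

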